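# Load the colour reader and hold its sprung cover at the mark

### The arm

A 6-joint arm with a two-finger parallel gripper is mounted at the origin on the work surface. World frame = base frame: x ahead of the robot, y to its left, z up, the work surface at z = 0. Lengths are in m, angles in rad, forces in N, time in s.
With the tool pointing down it reaches from about 0.35 to 0.925 m from the base axis. Payload 6.4 kg.
Tool frame: the origin (TCP) lies at the very end of the fingers, on their centre line; the grasp point (between the pads) lies 19 mm behind it; z points along the fingers, y is the direction in which the jaws open and shut (so a half turn about z gives the same grasp; the last joint's range is limited). The gripper opens to 94 mm and grips with 3 to 60 N. Pads are 16 mm wide; open, the fingers measure 119 mm over their backs; the gripper's body (75 mm by 177 mm) begins 78 mm behind the grasp point.
Start: joints at [-1.358, 0.245, 1.558, -0, 1.339, -0.174], TCP at [0.245, -0.602, 0.205] pointing down, gripper open.
Joint ranges: [-3.13, 3.13], [-1.02, 2.26], [0.13, 2.54], [-0.95, 4.09], [0.21, 2.88], [-2.74, 2.74]. Speed limits (rad/s): [2.57, 2.57, 3.14, 3.14, 3.14, 3.14].

### API

Orientations are given as a 3x3 rotation matrix whose columns are the frame's x, y, z axes.
In Python, from rig import env gives the robot as it stands. The module is installed in compiled form; this text tells all that it offers.
- The arm moves only by the tool play_rows, never from a script. Its argument "moves" is a list of rows, each a list of 7 numbers: the shift along the tool's x, y, z scaled (see below), then the turn, a rotation vector about the tool's x, y, z scaled (see below), then the opening, from -1 (shut) to 1 (fully open). A call has 1 to 8 rows; each row shifts and turns the pose as measured when the row begins, along the tool's axes as they then stand; what a row does not reach is not made up. The controller multiplies each number of a shift by 0.05 m and each number of a turn by 8 degrees. A row lasts 1/8 s, in which the tool goes at most 62.5 mm and 10.7 degrees, less where a joint would pass 70% of its speed; a pose out of reach is approached as far as the arm can. A call with a number of a shift or a turn outside -1 to 1 is refused whole. A call with a gripper value outside its range is refused whole. The fingers move at their own pace and stop on an object; "force" is the grip in N (left out, the last holds). Time passes only in rows, so rows that do not move let the fingers close. It gives the time, the measured TCP pose, the force and the opening at its end, in the units of the state.
- env.observe(): the state, without advancing time (a new reading comes with each control period).
- env.grab_frame(name): name is "scene" or "top"; returns the picture (384x512x3 uint8, blue, green, red); there is no depth.
- env.calibration(name): a dict with "K" (3x3 intrinsics, pixels), "dist_coeffs" ([k1, k2, p1, p2, k3] as OpenCV has them; the pictures are not rectified), "R" (3x3) and "t" (3): a world point X has camera coordinates R X + t. Camera axes: x right, y down, z forward; pixel columns grow to the right and rows downward; lengths in m; the calibration is good to about 2 mm. A picture is of the moment at which its call begins. calibration takes no time and is no camera call.
- env.job_done(): hands the job in, once; it reports no verdict.
The state is a dict: "clock": time; "joints": joint angles; "dq": joint speeds; "tau": joint torques, N m; "position": TCP position; "eef_rot": TCP orientation; "wrist_force": force on the tool from outside, world axes, zero at the start; "wrist_torque": the same for the moment, N m; "finger_gap": opening from 0.0 (shut) to 1.0 (fully open).
Only numpy, scipy, OpenCV 4.12 (cv2) and the standard library are available. Lean on these libraries where they do the work, as an engineer would, in place of code of your own. Each camera call takes 0.05 s, during which the arm holds its last target. There are 200 camera calls.

### The job

Load the classroom colour reader and open it for a reading: tip all four glass beads out of the white tray through the orange funnel into the clear tube, and set the tray back down flat on the bench. Then lift the reader's sprung blue cover (it has a yellow handle) until its black pointer meets the red clip on the scale, and finish while still holding it there, because the spring shuts it if you let go. Leave the other things on the bench where they are.

Things in the scene. Friction and masses are not known exactly. Their poses are not given: they have to be found in the camera images.
- tray: white open pouring tray, loose, 100 mm long, 62 mm wide, walls 34 mm high, 140 g, with an upright green grip post at its rear. Origin underneath, 36 mm ahead of the rear wall's outside; x points out through the spout, z up. At the front the floor becomes a 20 degree ramp that ends in the open spout, 50 mm wide. Tipped spout-down by 45 to 60 degrees, it lets all beads roll out
- grip (a point): gripping point of the tray's green post, 64 mm above the tray's underside. The post is 16 mm thick (across the tray, y) and 20 mm deep (x); its top is 88 mm above the tray's underside. Same axes as the tray. Tray frame: x -34, y 0, z 64 mm
- spout (a point): middle of the ramp's upper edge at the tray's spout, where the beads leave. Tray frame: x 63, y 0, z 15.5 mm
- bead1_center (a point): centre of a glass bead, a ball of 20 mm diameter, 10 g, pink; the four start in the tray
- bead2_center (a point): centre of a glass bead, a ball of 20 mm diameter, 10 g, red; the four start in the tray
- bead3_center (a point): centre of a glass bead, a ball of 20 mm diameter, 10 g, pink; the four start in the tray
- bead4_center (a point): centre of a glass bead, a ball of 20 mm diameter, 10 g, red; the four start in the tray
- reader: colour reader, fixed to the bench: grey housing 200 mm deep (x), 230 mm wide, 86 mm high, with a low foot on its left (+y) carrying the tube and funnel. Origin on the bench, midway between the housing's front and back; the housing spans y -175 to +55 mm, the foot to +175 mm. x points from its front to its back, z up
- funnel (a point): centre of the orange funnel's round mouth, 130 mm above the bench; the mouth is 110 mm wide inside and narrows over 45 mm to the 44 mm throat, straight above the tube. Fixed to the reader. Reader frame: x -30, y 125, z 130 mm
- tube (a point): centre of the inner floor of the clear tube under the funnel, 15 mm above the bench; the tube is 44 mm wide inside and its inside is 70 mm tall. Fixed to the reader, z up
- cover: blue sprung cover on the reader, 180 mm deep and wide, 250 g, shut at the start. Origin on its hinge line, mid-width; x points (shut) to the reader's back, y along the hinge, z up; it turns about +y as its front rises, to 1.25 rad at most. Spring: 0.56 N m towards shut plus 0.8 N m per rad; with its weight about 5 N at the handle when shut, 9 N at 0.7 rad
- hinge (a point): middle of the cover's hinge line, fixed to the reader, with the reader's axes: the hinge line is its y axis. Reader frame: x 85, y -50, z 88 mm. The closed cover reaches from here to the front (-x)
- handle (a point): gripping point of the cover's yellow handle, an upright post near the front edge, 16 mm thick (along the hinge, y), 18 mm deep (x), 45 mm tall. The point lies 25 mm above the cover's top face, 20 mm below the post's top. Cover frame: x -155, y 0, z 36 mm; it swings with the cover about the hinge and can pivot between the finger pads
- pointer (a point): tip of the black pointer on the right (-y) edge of the cover. Cover frame: x -135, y -114, z 6 mm
- mark (a point): where the pointer's tip must come: middle of the red clip (20 mm along the scale), on its inner face; the curved scale stands at the reader's right side. The clip is set for a cover opening a of 24 to 46 degrees and stays there. From the hinge, in its axes (mm): x = -135 cos a + 6 sin a, y = -114, z = 135 sin a + 6 cos a
- cup: bystander: blue cup, 68 mm wide, 70 mm tall, origin underneath
- dropper: bystander: white dropper bottle, 32 mm wide, 75 mm tall, origin underneath
- jar: bystander: amber jar with red cap, 56 mm wide, 62 mm tall, origin underneath
- eraser: bystander: dark eraser 50 x 22 x 13 mm, origin underneath
- dish: bystander: closed glass dish, 70 mm wide, 14 mm tall, origin underneath
There are look-alikes about, which are no part of the job. Leave any pink look-alike of the tray alone.

How it is judged:
On the way, in this order (a step that is already met when the one before it is completed fails the run):
1. the tray has been lifted off the bench and tipped (height (world z) of grip above 0.12 m and angle between tray's own z axis and vertical above 0.3 rad).
2. all four beads are in the tube (horizontal distance between each of bead1_center, bead2_center, bead3_center, bead4_center and tube below 0.025 m and z of each of bead1_center, bead2_center, bead3_center, bead4_center in the frame of tube below 0.065 m), for 0.2 s.
3. the tray stands flat on the bench, let go (height (world z) of tray below 0.008 m and angle between tray's own z axis and vertical below 0.1 rad and linear speed of tray below 0.03 m/s and contact force between the arm and tray below 0.2 N), for 0.2 s.
4. the cover is held at the mark (distance between pointer and mark below 0.01 m and contact force between the fingers and cover above 1.5 N and angular speed of cover below 0.15 rad/s and contact force between tray and cover below 0.3 N), for 0.2 s.
At the end, for the whole second after the job is handed in: All four beads lie in the tube; the tray stands flat on the bench (tilt under 0.1 rad), still and untouched; the pointer's tip is within 10 mm of the mark, the cover still (under 0.15 rad/s), held by the fingers (over 1.5 N) and not propped by the tray (all of step 2 and all of step 3 and all of step 4); the arm keeps its last pose, push and grip.
It fails at once if the cup is knocked out of place (over 40 mm) (distance of cup from where it was at the start of the episode above 0.04 m).
It fails at once if the dropper is knocked out of place (over 40 mm) (distance of dropper from where it was at the start of the episode above 0.04 m).
It fails at once if the jar is knocked out of place (over 40 mm) (distance of jar from where it was at the start of the episode above 0.04 m).
It fails at once if the eraser is knocked out of place (over 40 mm) (distance of eraser from where it was at the start of the episode above 0.04 m).
It fails at once if the dish is knocked out of place (over 40 mm) (distance of dish from where it was at the start of the episode above 0.04 m).
It also fails if it takes over 67 s, if anything falls off the work surface, if the arm or the gripper's body presses on something with over 40 N, if the wrist force passes 120 N, or if a joint passes its speed limit or range.

## Working session

There is one attempt and no reset: what is moved stays moved. The work goes in short steps, Python scripts to look and compute and a tool call to move; the robot and the scene stay as the last step left them, time stands still between calls to the robot, and variables do not carry over. Pictures are saved under pics/ and viewed, about 8 in all and at most 12, crops included, and the job is handed in when it is done.

Besides the shell and the picture viewer there is one more tool, called after "Request:" as name(argument=value, ...), one argument or row to a line, values as JSON. play_rows: Moves the arm, as the interface text tells. Shifts and turns lie within -1 to 1; 1 stands for 0.05 m of shift or 8 degrees of turn. Its arguments: {"type":"object","properties":{"moves":{"type":"array"},"force":{"type":"number"}},"required":["moves"]}

```bash
mkdir -p pics; python3 - <<'E'
from rig import env
import cv2,numpy as np
np.set_printoptions(precision=4,suppress=True)
for n in("scene","top"):
    im=env.grab_frame(n); cv2.imwrite(f"pics/{n}0.png",im)
    c=env.calibration(n); print(n,{k:np.array(v).tolist() for k,v in c.items()}, -np.array(c["R"]).T@np.array(c["t"]))
a=cv2.imread("pics/scene0.png");b=cv2.imread("pics/top0.png")
s=env.observe();print(s["eef_rot"],s["position"],s["finger_gap"],s["clock"])
E
```

```text
scene {'K': [[442.93540094511604, 0.0, 249.20010973061562], [0.0, 442.93540094511604, 190.05046890220197], [0.0, 0.0, 1.0]], 'dist_coeffs': [-0.09615661779542516, 0.0, 0.0, 0.0, 0.0], 'R': [[-0.3001753806609601, 0.9536571318067614, 0.020804225511883562], [0.6579621150036548, 0.22279424311185766, -0.7193389885555573], [-0.6906378182991177, -0.2022394624951226, -0.6943476101670681]], 't': [0.10329478399904164, -0.2845642719895086, 1.7361883031510787]} [1.4173 0.316  0.9987]
top {'K': [[429.8140850556097, 0.0, 258.2183787685621], [0.0, 429.8140850556097, 193.79824538046367], [0.0, 0.0, 1.0]], 'dist_coeffs': [0.009676326456125376, 0.0, 0.0, 0.0, 0.0], 'R': [[-0.0012594332680965186, -0.999984809212124, 0.005366113382662683], [-0.9867174154416217, 0.00037100834743711633, -0.16244569682516324], [0.16244123827418308, -0.005499427042748366, -0.9867028936869254]], 't': [0.05340621355961636, 0.5466543580063609, 1.262067290990117]} [0.3344 0.0601 1.3338]
[[ 0.9261  0.3772 -0.0004]
 [ 0.3772 -0.9261  0.0017]
 [ 0.0003 -0.0017 -1.    ]] [ 0.2451 -0.6014  0.2045] 1.002730943373901 0.1
```

View pics/scene0.png

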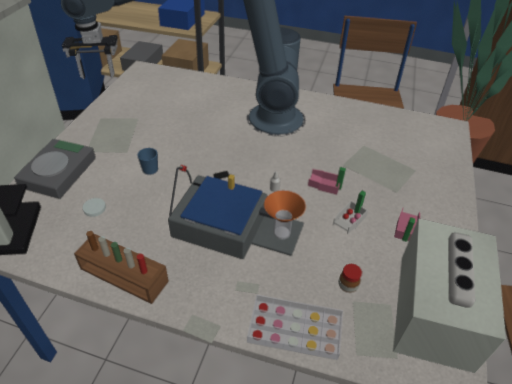

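View pics/top0.png

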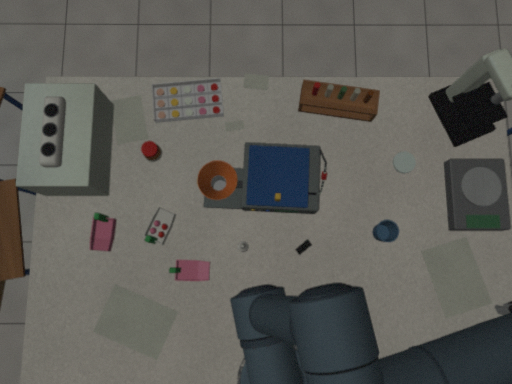

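Top view: the tray sits near (160,226) with its green post at (151,239) and the spout pointing up-right. The funnel is at (217,180), the cover at (278,178), the yellow handle at (278,196) and the red clip at (324,176). Next I'll measure these by colour.

```bash
cat > h.py <<'E'
import cv2,numpy as np
from rig import env
np.set_printoptions(precision=4,suppress=True)
def cal(n):
    c=env.calibration(n); return [np.array(c[k],float) for k in("K","dist_coeffs","R","t")]
def ray(n,uv):
    K,d,R,t=cal(n); p=cv2.undistortPoints(np.array(uv,float).reshape(-1,1,2),K,d).reshape(-1,2)
    return -R.T@t, np.c_[p,np.ones(len(p))]@R
def onz(n,uv,z):
    o,D=ray(n,uv); return o+D*((z-o[2])/D[:,2])[:,None]
def px(n,X):
    K,d,R,t=cal(n); return cv2.projectPoints(np.array(X,float).reshape(-1,1,3),cv2.Rodrigues(R)[0],t,K,d)[0].reshape(-1,2)
def tri(us,ut):
    A=0;b=0
    for n,u in(("scene",us),("top",ut)):
        o,D=ray(n,[u]);D=D[0]/np.linalg.norm(D[0]);P=np.eye(3)-np.outer(D,D);A=A+P;b=b+P@o
    return np.linalg.solve(A,b)
def blobs(im,lo,hi,box,amin=6):
    m=cv2.inRange(cv2.cvtColor(im,cv2.COLOR_BGR2HSV),lo,hi); k=np.zeros_like(m); x0,y0,x1,y1=box; k[y0:y1,x0:x1]=m[y0:y1,x0:x1]
    n,l,s,c=cv2.connectedComponentsWithStats(k)
    return [(s[i,4],c[i],s[i,:4],np.argwhere(l==i)[:,::-1]) for i in range(1,n) if s[i,4]>=amin],k
E
python3 - <<'E'
from h import *
T=cv2.imread("pics/top0.png");S=cv2.imread("pics/scene0.png")
cols=dict(orange=((5,150,120),(14,255,255)),green=((50,80,30),(85,255,200)),yellow=((18,130,120),(32,255,255)),blue=((105,120,60),(125,255,255)),red=((170,150,80),(180,255,255)),red2=((0,150,80),(4,255,255)))
for n,im,box in(("top",T,(130,130,335,250)),("scene",S,(160,150,375,250))):
    for c,(lo,hi) in cols.items():
        for a,ce,bb,_ in blobs(im,lo,hi,box)[0]: print(n,c,a,ce,bb)
# cover & funnel
b,_=blobs(T,*cols["blue"],(230,130,335,220),500)
r=cv2.minAreaRect(b[0][3].astype(np.float32));bp=cv2.boxPoints(r);print(r,onz("top",bp,.096))
b,_=blobs(T,*cols["orange"],(190,150,245,210),100)
pts=np.vstack([q[3] for q in b]);e=cv2.fitEllipse(cv2.convexHull(pts.astype(np.int32)));print("fun",e,onz("top",[e[0]],.13))
cr=np.hstack([cv2.resize(T[195:250,130:190],None,fx=6.5,fy=6.5,interpolation=cv2.INTER_CUBIC),cv2.resize(S[180:235,325:385],None,fx=6.5,fy=6.5,interpolation=cv2.INTER_CUBIC)]);cv2.imwrite("pics/tray0.png",cr)
E
```

```text
top green 53 [149.6604 238.7925] [145 235  11   8]
top yellow 9 [277.1111 195.6667] [276 194   3   4]
top blue 3456 [277.8168 175.8067] [247 145  62  63]
top red2 163 [148.7669 148.5276] [142 142  15  14]
top red2 17 [323.4706 175.5882] [322 173   4   6]
top red2 12 [163.5833 226.3333] [162 225   4   4]
top red2 12 [160.1667 234.1667] [159 232   3   5]
scene orange 472 [277.8157 201.4047] [265 191  29  26]
scene green 81 [340.8519 175.6667] [338 168   7  20]
scene green 107 [359.7103 201.3645] [355 191  10  21]
scene yellow 34 [231.7059 179.4118] [229 175   5  12]
scene blue 2759 [221.7126 205.1356] [181 177  80  58]
scene red2 12 [183.8333 168.0833] [182 166   4   5]
scene red2 32 [347.5625 213.3438] [344 209   8   9]
((278.08306884765625, 176.00460815429688), (60.961551666259766, 59.35292053222656), 3.1798300743103027) [[ 0.5084  0.0888  0.096 ]
 [ 0.6863  0.0796  0.096 ]
 [ 0.6759 -0.1013  0.096 ]
 [ 0.4983 -0.088   0.096 ]]Traceback (most recent call last):
  File "<stdin>", line 11, in <module>
    return _nx.concatenate(arrs, 0, dtype=dtype, casting=casting)
           ~~~~~~~~~~~~~~~^^^^^^^^^^^^^^^^^^^^^^^^^^^^^^^^^^^^^^^
ValueError: need at least one array to concatenate
```

```bash
python3 - <<'E'
from h import *
T=cv2.imread("pics/top0.png");S=cv2.imread("pics/scene0.png")
b,_=blobs(T,(3,110,60),(18,255,255),(190,150,245,210),20)
print([(q[0],q[1],q[2]) for q in b])
pts=np.vstack([q[3] for q in b]);e=cv2.fitEllipse(cv2.convexHull(pts.astype(np.int32)));print("fun",e,onz("top",[e[0]],.13))
print("post top",onz("top",[[149.7,238.8]],.086), "tri",tri((360,193),(149.2,239.3)))
cr=np.hstack([cv2.resize(T[195:250,130:190],None,fx=6.5,fy=6.5,interpolation=cv2.INTER_CUBIC),cv2.resize(S[180:235,325:385],None,fx=6.5,fy=6.5,interpolation=cv2.INTER_CUBIC)]);cv2.imwrite("pics/tray0.png",cr)
E
```

```text
[(np.int32(1024), array([216.9746, 179.29  ]), array([198, 161,  40,  39], dtype=int32))]
fun ((217.10218811035156, 179.8081817626953), (38.66365051269531, 39.82770919799805), 78.67996978759766) [[0.5731 0.1706 0.13  ]]
post top [[0.4083 0.3666 0.086 ]] tri [0.4074 0.3689 0.079 ]
```

View pics/tray0.png

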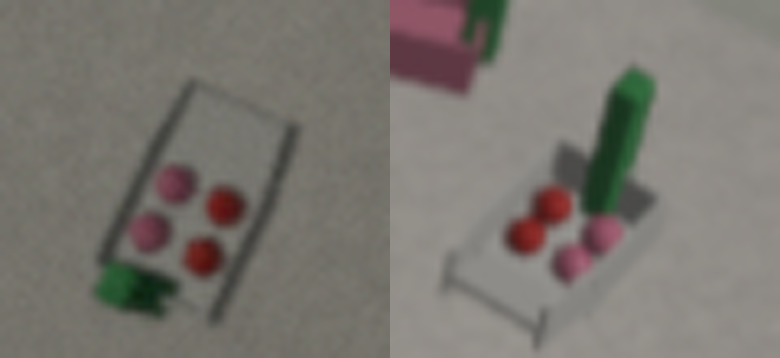

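```bash
python3 - <<'E'
from h import *
c=np.array([[192,80],[295,125],[215,320],[102,260]])/6.5+[130,195]
P=onz("top",c,.034);print(P[:,:2])
f=P[:2].mean(0);r=P[2:].mean(0);d=(P[0]-P[3]+P[1]-P[2])[:2];print("yaw",np.degrees(np.arctan2(d[1],d[0])),"len",np.linalg.norm(f-r),"ctr",P.mean(0))
for o in (P[0]-P[3],P[1]-P[2],P[0]-P[1],P[3]-P[2]):print(np.degrees(np.arctan2(o[1],o[0])),np.linalg.norm(o))
print("yellow",onz("top",[[277.1,195.7]],.141),tri((231.7,175.5),(277.1,195.7)),tri((231.7,179.4),(277.1,195.7)))
# beads (center z ~ .013) 
b=np.array([[177,185],[226,207],[150,233],[203,257]])/6.5+[130,195]
Q=onz("top",b,.013);print("beads",Q[:,:2])
m=tri((183.8,168.1),(323.5,175.6));print("clip",m)
R=np.array([[.9986,.0523],[-.0523,.9986]]);h=np.array([.682,-.0099]);v=R.T@(m[:2]-h);print(v,m[2]-.088,"a",np.degrees(np.arctan2(m[2]-.088,-v[0])))
for a in range(24,48,3):
    t=np.radians(a);x,z=-.135*np.cos(t)+.006*np.sin(t),.135*np.sin(t)+.006*np.cos(t);X=np.r_[h+R@[x,-.114],.088+z];print(a,X,px("scene",X),px("top",X))
for n,sl in(("scene",np.s_[155:225,160:250]),("top",np.s_[150:205,265:335])):
    pass
S=cv2.imread("pics/scene0.png");T=cv2.imread("pics/top0.png")
cv2.imwrite("pics/clip0.png",np.hstack([cv2.resize(S[160:215,165:245],(400,275),interpolation=cv2.INTER_CUBIC),cv2.resize(T[150:205,255:335],(400,275),interpolation=cv2.INTER_CUBIC)]))
E
```

```text
[[0.5069 0.3533]
 [0.4856 0.3045]
 [0.3951 0.3387]
 [0.4228 0.3919]]
yaw -22.605430238655885 len 0.09453472896343271 ctr [0.4526 0.3471 0.034 ]
-24.640159688230806 0.09245086726409707
-20.660800461366225 0.09673259148158549
66.48227878460412 0.05320232467859749
62.486864974078166 0.05998046602977543
yellow [[0.5254 0.0004 0.141 ]] [0.525  0.0008 0.1431] [0.527  0.0007 0.1296]
beads [[0.4596 0.3633]
 [0.4492 0.3398]
 [0.4369 0.3752]
 [0.4256 0.3498]]
clip [ 0.5751 -0.1248  0.1777]
[-0.1008 -0.1203] 0.08968878482624851 a 41.66608077228576
24 [ 0.5553 -0.1174  0.1484] [[189.3862 171.9665]] [[319.1201 184.7344]]
27 [ 0.5586 -0.1176  0.1546] [[188.7177 171.0552]] [[319.4782 183.1555]]
30 [ 0.5623 -0.1178  0.1607] [[187.9971 170.252 ]] [[319.8332 181.4606]]
33 [ 0.5662 -0.118   0.1666] [[187.2253 169.5608]] [[320.184  179.6539]]
36 [ 0.5705 -0.1182  0.1722] [[186.4037 168.9851]] [[320.5292 177.7399]]
39 [ 0.575  -0.1185  0.1776] [[185.5335 168.5284]] [[320.8677 175.724 ]]
42 [ 0.5799 -0.1187  0.1828] [[184.6162 168.1938]] [[321.1982 173.612 ]]
45 [ 0.5849 -0.119   0.1877] [[183.6537 167.9844]] [[321.5194 171.4102]]
```

View pics/clip0.png

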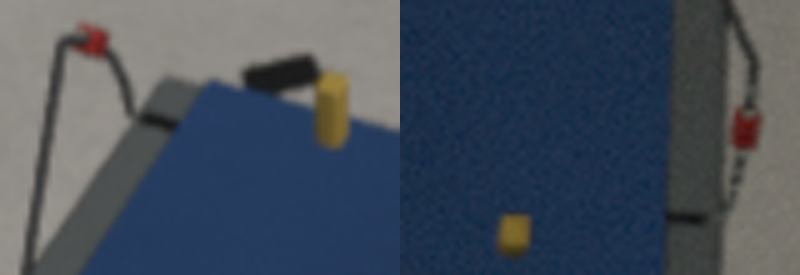

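Measurements so far:

- **Tray post:** about (0.4085, 0.3665), yaw about -23.5°.
- **Funnel:** about (0.574, 0.171). The cover-derived and direct readings agree to 3 mm.
- **Clip:** at a ≈ 39°.
- **Handle:** about (0.527, 0, 0.124).

The crop shows the red clip and the pointer clearly. Next I'll swing to the tray.

Request:
play_rows(
  moves=[
    [1,0,-0.65,0,0,-0.55,1],
    [1,0,-0.65,0,0,-0.55,1],
    [1,0,-0.65,0,0,-0.55,1],
    [1,0,0,0,0,-0.55,1],
    [1,0,0,0,0,-0.55,1],
    [1,0,0,0,0,-0.55,1],
    [1,0,0,0,0,-0.55,1],
    [1,0,0,0,0,-0.55,1],
  ],
  force=30,
)

```text
clock: 1.1
position: [0.5618, -0.3535, 0.3009]
eef_rot: [[0.528, 0.849, -0.003], [0.849, -0.528, 0.009], [0.006, -0.007, -1.0]]
wrist_force: [-0.5, 0.2, 0.9]
finger_gap: 1.006
```

Request:
play_rows(
  moves=[
    [1,0,0,0,0,-0.6,1],
    [1,0,0,0,0,-0.6,1],
    [1,0,0,0,0,-0.6,1],
    [1,0,0,0,0,-0.6,1],
    [1,0,0,0,0,-0.65,1],
    [1,0,0,0,0,-0.65,1],
    [1,0,0,0,0,-0.65,1],
    [1,0,0,0,0,-0.65,1],
  ],
)

```text
clock: 2.1
position: [0.6598, 0.0397, 0.2983]
eef_rot: [[-0.164, 0.986, -0.011], [0.986, 0.164, 0.013], [0.014, -0.009, -1.0]]
wrist_force: [0.0, 0.1, -0.4]
finger_gap: 0.999
```

Request:
play_rows(
  moves=[
    [1,0,0,0,0,-0.7,1],
    [1,0,0,0,0,-0.7,1],
    [1,0,0,0,0,-0.7,1],
    [1,0,0,0,0,-0.7,1],
    [1,0,0,0,0,-0.7,1],
    [1,0,0,0,0,-0.7,1],
  ],
)

```text
clock: 2.85
position: [0.5346, 0.319, 0.299]
eef_rot: [[-0.697, 0.717, -0.018], [0.717, 0.697, 0.012], [0.021, -0.005, -1.0]]
wrist_force: [0.1, 0.4, -0.3]
finger_gap: 1.001
```

```bash
cat >> h.py <<'E'
from scipy.spatial.transform import Rotation as Ro
def yawR(d,tip=0):  # tool down, tool x at yaw d (deg), then tip about tool y
    c,s=np.cos(np.radians(d)),np.sin(np.radians(d))
    return np.array([[c,s,0],[s,-c,0],[0,0,-1]])@Ro.from_euler('y',tip,degrees=True).as_matrix()
def plan(p,R):
    s=env.observe();A=np.array(s["eef_rot"]);q=np.array(s["position"])
    d=A.T@(np.array(p)-q)/.05; w=Ro.from_matrix(A.T@R).as_rotvec(degrees=True)/8
    print("t",round(s["clock"],2),"pos",q,"j",np.array(s["joints"]),"F",np.array(s["wrist_force"]),"gap",s["finger_gap"])
    print("shift",d,"turn",w)
E
python3 -c "
from h import *
plan([.4085,.3665,.12],yawR(156.5))"
```

```text
t 2.85 pos [0.5346 0.319  0.299 ] j [ 0.3481  0.1271  1.5229  0.0174  1.5046 -0.4248] F [ 0.076   0.3501 -0.3031] gap 1.0010477062426035
shift [ 2.3644 -1.1288  3.6359] turn [-0.0031 -0.1555 -2.7855]
```

Request:
play_rows(
  moves=[
    [0,0,0.8,0,-0.15,-0.93,1],
    [0,0,0.8,0,0,-0.93,1],
    [0,0,0.8,0,0,-0.93,1],
  ],
)

```text
clock: 3.22
position: [0.533, 0.3239, 0.1799]
eef_rot: [[-0.925, 0.38, 0.005], [0.38, 0.925, 0.001], [-0.005, 0.003, -1.0]]
wrist_force: [0.4, -0.7, 1.3]
finger_gap: 0.996
```

```bash
python3 -c "
from h import *
plan([.4085,.3665,.12],yawR(156.5))"
```

```text
t 3.23 pos [0.533  0.3239 0.1799] j [ 0.3651  0.2046  1.6534 -0.0014  1.2783 -0.8155] F [ 0.3887 -0.6665  1.3179] gap 0.9964917606873543
shift [ 2.6326 -0.1613  1.185 ] turn [0.0194 0.0338 0.1463]
```

Request:
play_rows(
  moves=[
    [0.9,-0.05,0.4,0,0,0.15,1],
    [0.9,-0.05,0.4,0,0,0,1],
    [0.85,-0.05,0.4,0,0,0,1],
    [0,0,0,0,0,0,1],
  ],
)

```text
clock: 3.72
position: [0.4009, 0.3676, 0.1107]
eef_rot: [[-0.916, 0.4, -0.005], [0.4, 0.916, -0.005], [0.003, -0.007, -1.0]]
wrist_force: [0.8, -0.2, 0.9]
finger_gap: 1.001
```

```bash
python3 - <<'E'
from h import *
plan([.4085,.3665,.045],yawR(156.5))
T=env.grab_frame("top");S=env.grab_frame("scene")
cv2.imwrite("pics/t1.png",np.hstack([cv2.resize(T[195:255,120:190],(399,342),interpolation=cv2.INTER_CUBIC),cv2.resize(S[165:225,325:395],(399,342),interpolation=cv2.INTER_CUBIC)]))
E
```

```text
t 3.73 pos [0.4009 0.3676 0.1107] j [ 0.5343  0.111   1.8954 -0.0016  1.1424 -0.6242] F [ 0.8248 -0.1509  0.8589] gap 1.000579880327794
shift [-0.1512  0.0495  1.3126] turn [-0.0477 -0.0217 -0.0109]
```

View pics/t1.png

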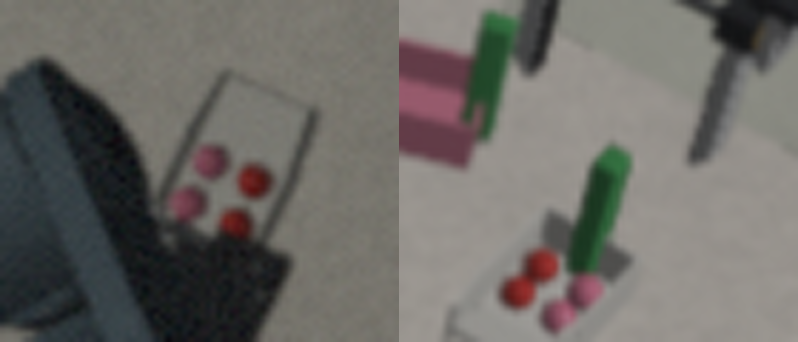

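Both views show the open fingers straddling the green post of the white tray. I'll narrow the jaws to keep clear of the pink look-alike, then descend and grip.

Request:
play_rows(
  moves=[
    [-0.15,0.05,0,0,0,0,0.1],
    [0,0,0.1,0,0,0,0.1],
    [0,0,0.4,0,0,0,0.1],
    [0,0,0.4,0,0,0,0.1],
    [0,0,0.3,0,0,0,0.1],
    [0,0,0.1,0,0,0,0.1],
  ],
  force=40,
)

```text
clock: 4.58
position: [0.4213, 0.3668, 0.0496]
eef_rot: [[-0.913, 0.408, 0.007], [0.408, 0.913, 0.002], [-0.006, 0.004, -1.0]]
wrist_force: [0.2, -0.1, -0.5]
finger_gap: 0.554
```

```bash
python3 - <<'E'
from h import *
plan([.4085,.3665,.045],yawR(156.5))
E
```

```text
t 4.58 pos [0.4213 0.3668 0.0496] j [ 0.5145  0.2266  1.8925 -0.0026  1.0154 -0.6346] F [ 0.2402 -0.1171 -0.4815] gap 0.5538229586239716
shift [ 0.2317 -0.1102  0.0903] turn [ 0.0318  0.0435 -0.0725]
```

Request:
play_rows(
  moves=[
    [0.23,-0.1,0.09,0,0,-0.07,0.1],
    [0,0,0,0,0,0,0.1],
  ],
)

```text
clock: 4.82
position: [0.4083, 0.3669, 0.0449]
eef_rot: [[-0.917, 0.399, 0.007], [0.399, 0.917, 0.002], [-0.006, 0.005, -1.0]]
wrist_force: [-0.4, 0.4, -0.5]
finger_gap: 0.544
```

```bash
python3 - <<'E'
from h import *
plan([.4085,.3665,.045],yawR(156.5))
E
```

```text
t 4.83 pos [0.4083 0.3669 0.0449] j [ 0.5267  0.2138  1.9184 -0.0026  1.0022 -0.6325] F [-0.4151  0.3515 -0.4881] gap 0.5441456865706489
shift [-0.008  -0.0059 -0.002 ] turn [ 0.0325  0.0436 -0.0005]
```

Aligned. Closing, then lifting.

Request:
play_rows(
  moves=[
    [0,0,0,0,0,0,-1],
    [0,0,0,0,0,0,-1],
    [0,0,0,0,0,0,-1],
    [0,0,0,0,0,0,-1],
    [0,0,-0.1,0,0,0,-1],
    [0,0,-0.3,0,0,0,-1],
    [0,0,-0.5,0,0,0,-1],
    [0,0,-0.5,0,0,0,-1],
  ],
)

```text
clock: 5.82
position: [0.4066, 0.3663, 0.1177]
eef_rot: [[-0.917, 0.399, 0.005], [0.399, 0.917, 0.001], [-0.004, 0.003, -1.0]]
wrist_force: [-0.9, 0.8, -2.0]
finger_gap: 0.167
```

```bash
python3 - <<'E'
from h import *
plan([.4083,.3669,.2],yawR(156.5))
E
```

```text
t 5.83 pos [0.4066 0.3663 0.1177] j [ 0.5272  0.1018  1.8912 -0.0023  1.1439 -0.6326] F [-0.9097  0.8136 -1.9962] gap 0.1669703128477911
shift [-0.0341  0.0281 -1.6467] turn [0.0183 0.0319 0.0008]
```

```bash
cat >> h.py <<'E'
SP=np.array([-.097,0,.0295])
FUN=np.array([.574,.171]);PSI=8
def pour(tip,back,z):
    h=np.array([np.cos(np.radians(PSI)),np.sin(np.radians(PSI))]);R=yawR(PSI+180,tip)
    return np.r_[FUN-back*h,z]-R@SP,R
def path(*wps):   # (p,R,n): ideal per-row increments
    s=env.observe();A=np.array(s["eef_rot"]);q=np.array(s["position"])
    print("t",round(s["clock"],2),"pos",q,"j",np.array(s["joints"]),"F",np.array(s["wrist_force"]),"gap",round(s["finger_gap"],3))
    for p,R,n in wps:
        w=Ro.from_matrix(A.T@R).as_rotvec()/n;d=(np.array(p)-q)/n
        for i in range(n):
            B=A@Ro.from_rotvec(w).as_matrix();print(np.round(np.r_[A.T@d/.05,np.degrees(w)/8],2));A=B;q=q+d
        print("-",q)
E
python3 - <<'E'
from h import *
path((*pour(0,.03,.185),6),(*pour(12,.03,.155),3))
E
```

```text
t 5.83 pos [0.4066 0.3663 0.1177] j [ 0.5272  0.1018  1.8912 -0.0023  1.1439 -0.6326] F [-0.9097  0.8136 -1.9962] gap 0.167
[-0.41 -0.6  -0.32  0.    0.01 -0.66]
[-0.36 -0.63 -0.32  0.    0.01 -0.66]
[-0.3  -0.66 -0.32  0.    0.01 -0.66]
[-0.23 -0.68 -0.32  0.    0.01 -0.66]
[-0.17 -0.7  -0.32  0.    0.01 -0.66]
[-0.1  -0.72 -0.32  0.    0.01 -0.66]
- [0.4482 0.1533 0.2145]
[-0.06  0.    0.07 -0.    0.5  -0.  ]
[-0.06  0.    0.07 -0.    0.5  -0.  ]
[-0.06  0.    0.06 -0.    0.5  -0.  ]
- [0.4564 0.1545 0.204 ]
```

Request:
play_rows(
  moves=[
    [-0.4,-0.6,-0.4,0,0,-0.65,-1],
    [-0.35,-0.6,-0.4,0,0,-0.65,-1],
    [-0.3,-0.65,-0.35,0,0,-0.65,-1],
    [-0.25,-0.7,-0.3,0,0,-0.65,-1],
    [-0.15,-0.7,-0.25,0,0,-0.65,-1],
    [-0.1,-0.7,-0.2,0,0,-0.65,-1],
    [0,0,0,0,0,0,-1],
  ],
)

```text
clock: 6.7
position: [0.4507, 0.1499, 0.2253]
eef_rot: [[-0.988, -0.154, 0.017], [-0.154, 0.988, 0.003], [-0.017, -0.0, -1.0]]
wrist_force: [0.9, 0.4, -1.3]
finger_gap: 0.17
```

```bash
python3 - <<'E'
from h import *
path((*pour(0,.03,.185),1),(*pour(12,.03,.155),3))
T=env.grab_frame("top");S=env.grab_frame("scene")
cv2.imwrite("pics/t2.png",np.hstack([cv2.resize(T[150:250,150:250],(399,399),interpolation=cv2.INTER_CUBIC),cv2.resize(S[140:240,250:350],(399,399),interpolation=cv2.INTER_CUBIC)]))
E
```

```text
t 6.7 pos [0.4507 0.1499 0.2253] j [ 0.0811 -0.2099  1.9824  0.0012  1.3518 -1.6442] F [ 0.8696  0.4249 -1.337 ] gap 0.17
[ 0.04  0.07  0.22 -0.    0.12  0.1 ]
- [0.4482 0.1533 0.2145]
[-0.06 -0.    0.07 -0.    0.5  -0.  ]
[-0.06 -0.    0.07 -0.    0.5  -0.  ]
[-0.06 -0.    0.06 -0.    0.5  -0.  ]
- [0.4564 0.1545 0.204 ]
```

View pics/t2.png

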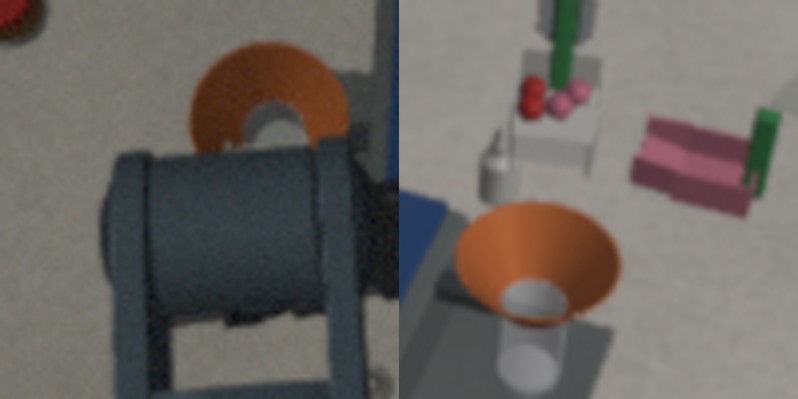

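The tray is held level with all four beads aboard, behind the funnel. Next I'll pre-tilt and lower the spout over the funnel.

Request:
play_rows(
  moves=[
    [0,0.07,0.2,0,0.3,0.1,-1],
    [-0.05,0,0.1,0,0.5,0,-1],
    [-0.05,0,0.1,0,0.5,0,-1],
    [-0.05,0,0.1,0,0.3,0,-1],
    [0,0,0,0,0,0,-1],
  ],
)

```text
clock: 7.42
position: [0.4521, 0.1615, 0.1959]
eef_rot: [[-0.966, -0.146, -0.215], [-0.143, 0.989, -0.03], [0.217, 0.001, -0.976]]
wrist_force: [0.1, -1.4, -2.0]
finger_gap: 0.173
```

```bash
python3 - <<'E'
from h import *
path((*pour(12,.03,.150),1),(*pour(36,.03,.145),6),(*pour(54,.03,.145),4))
s=env.observe();A=np.array(s["eef_rot"]);q=np.array(s["position"]);x=q+A@SP;print("spout",x,"lipL/R px",px("scene",[q+A@(SP+[0,d,0]) for d in(-.025,.025)]),"fun",px("scene",[.574,.171,.13]))
S=env.grab_frame("scene")
cv2.imwrite("pics/t3.png",cv2.resize(S[140:240,235:335],(500,500),interpolation=cv2.INTER_CUBIC))
E
```

```text
t 7.42 pos [0.4521 0.1615 0.1959] j [ 0.1103  0.0022  1.8546 -0.0066  1.5034 -1.6061] F [ 0.0847 -1.3718 -1.9799] gap 0.173
[-0.05 -0.15 -0.07 -0.   -0.07  0.05]
- [0.4564 0.1545 0.199 ]
[-0.07  0.   -0.11 -0.    0.5   0.  ]
[-0.06  0.   -0.11 -0.    0.5   0.  ]
[-0.06  0.   -0.12 -0.    0.5   0.  ]
[-0.05  0.   -0.12 -0.    0.5   0.  ]
[-0.04  0.   -0.12 -0.    0.5   0.  ]
[-0.03  0.   -0.12 -0.    0.5   0.  ]
- [0.4838 0.1583 0.2259]
[-0.07  0.   -0.14  0.    0.56  0.  ]
[-0.06  0.   -0.15  0.    0.56  0.  ]
[-0.05  0.   -0.15  0.    0.56  0.  ]
[-0.03  0.   -0.15  0.    0.56  0.  ]
- [0.5115 0.1622 0.2408]
spout [0.5395 0.1745 0.1461] lipL/R px [[280.2106 190.448 ]
 [298.1526 192.6773]] fun [[284.4574 203.7818]]
```

View pics/t3.png

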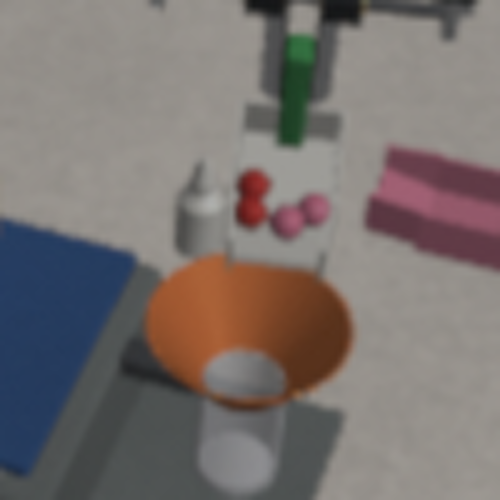

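Lip pixels match the prediction within 2 px, with the spout over the funnel's rear half about 6 mm left. I'll correct that and start a slow tilt.

Request:
play_rows(
  moves=[
    [-0.2,-0.13,-0.1,0,0,0.05,-1],
    [-0.04,0,-0.07,0,0.3,0,-1],
    [-0.04,0,-0.07,0,0.3,0,-1],
    [-0.04,0,-0.07,0,0.3,0,-1],
    [-0.03,0,-0.07,0,0.3,0,-1],
    [-0.03,0,-0.07,0,0.3,0,-1],
    [-0.03,0,-0.07,0,0.3,0,-1],
    [0,0,0,0,0,0,-1],
  ],
)

```text
clock: 8.48
position: [0.4854, 0.1586, 0.2207]
eef_rot: [[-0.887, -0.137, -0.442], [-0.122, 0.991, -0.063], [0.446, -0.002, -0.895]]
wrist_force: [-0.5, -0.3, -0.9]
finger_gap: 0.17
```

```bash
cat >> h.py <<'E'
def sp():
    s=env.observe();A=np.array(s["eef_rot"]);q=np.array(s["position"]);print("spout",q+A@SP,"tip",np.degrees(np.arccos(-A[2,2])))
E
python3 - <<'E'
from h import *
sp()
path((*pour(36,.022,.146),4),(*pour(54,.022,.146),4))
E
```

```text
spout [0.5584 0.1685 0.151 ] tip 26.50057362599033
t 8.47 pos [0.4854 0.1586 0.2207] j [ 0.1032  0.2209  1.6128 -0.0177  1.77   -1.6043] F [-0.5402 -0.2626 -0.8669] gap 0.17
[-0.01 -0.   -0.04 -0.    0.3  -0.  ]
[-0.01 -0.   -0.04 -0.    0.3  -0.  ]
[-0.01 -0.   -0.04 -0.    0.3  -0.  ]
[-0.01 -0.   -0.04 -0.    0.3  -0.  ]
- [0.4917 0.1594 0.2269]
[-0.07  0.   -0.14 -0.    0.56 -0.  ]
[-0.06  0.   -0.15 -0.    0.56 -0.  ]
[-0.05  0.   -0.15 -0.    0.56 -0.  ]
[-0.03  0.   -0.15 -0.    0.56 -0.  ]
- [0.5194 0.1633 0.2418]
```

Request:
play_rows(
  moves=[
    [0,0,-0.04,0,0.3,0,-1],
    [0,0,-0.04,0,0.3,0,-1],
    [-0.02,0,-0.05,0,0.3,0,-1],
    [-0.02,0,-0.05,0,0.3,0,-1],
    [0,0,0,0,0,0,-1],
    [0,0,0,0,0,0,-1],
  ],
)

```text
clock: 9.22
position: [0.4929, 0.1591, 0.23]
eef_rot: [[-0.805, -0.136, -0.577], [-0.109, 0.991, -0.082], [0.583, -0.003, -0.812]]
wrist_force: [0.4, -0.6, -1.2]
finger_gap: 0.167
```

```bash
python3 - <<'E'
from h import *
sp()
path((*pour(45,.022,.146),3),(*pour(56,.022,.146),3))
S=env.grab_frame("scene");cv2.imwrite("pics/t4.png",cv2.resize(S[140:240,235:335],(500,500),interpolation=cv2.INTER_CUBIC))
E
```

```text
spout [0.5539 0.1673 0.1495] tip 35.67610141941638
t 9.22 pos [0.4929 0.1591 0.23  ] j [ 0.1048  0.3355  1.4994 -0.0226  1.929  -1.6029] F [ 0.4359 -0.5746 -1.1748] gap 0.167
[-0.05  0.   -0.08 -0.    0.39 -0.01]
[-0.04  0.   -0.08 -0.    0.39 -0.01]
[-0.04  0.   -0.08 -0.    0.39 -0.01]
- [0.5049 0.1613 0.2354]
[-0.05  0.   -0.12  0.    0.46 -0.  ]
[-0.04  0.   -0.12  0.    0.46 -0.  ]
[-0.03  0.   -0.13  0.    0.46 -0.  ]
- [0.5227 0.1638 0.2429]
```

View pics/t4.png

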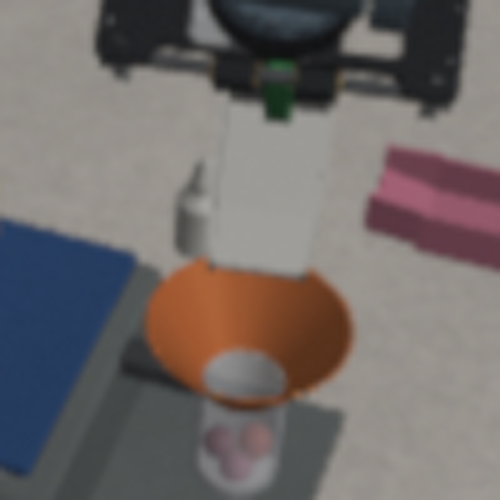

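The tray floor is empty and beads are visible in the tube. I'll tip further to make sure none are caught, then compare the tube area.

Request:
play_rows(
  moves=[
    [-0.05,0,-0.09,0,0.4,0,-1],
    [-0.04,0,-0.09,0,0.4,0,-1],
    [-0.04,0,-0.1,0,0.4,0,-1],
    [-0.04,0,-0.12,0,0.4,0,-1],
    [0,0,0,0,0,0,-1],
    [0,0,0,0,0,0,-1],
  ],
)

```text
clock: 10.02
position: [0.5119, 0.162, 0.2419]
eef_rot: [[-0.658, -0.137, -0.74], [-0.088, 0.991, -0.105], [0.748, -0.003, -0.664]]
wrist_force: [-1.3, 0.7, -1.2]
finger_gap: 0.166
```

```bash
python3 - <<'E'
from h import *
sp()
path((*pour(0,.06,.2),6))
S=env.grab_frame("scene");S0=cv2.imread("pics/scene0.png")
cv2.imwrite("pics/t5.png",np.hstack([cv2.resize(S[205:245,262:302],(400,400),interpolation=cv2.INTER_CUBIC),cv2.resize(S[150:240,250:340],(400,400),interpolation=cv2.INTER_CUBIC)]))
# project candidate beads layers in tube
t=[.574,.171]
for z in(.025,.04,.055):print(z,px("scene",[*t,z]))
E
```

```text
spout [0.5539 0.1675 0.1498] tip 48.38266218976065
t 10.03 pos [0.5119 0.162  0.2419] j [ 0.1081  0.5072  1.328  -0.0287  2.1503 -1.6034] F [-1.251   0.6663 -1.2397] gap 0.166
[ 0.18  0.    0.26 -0.   -1.01 -0.  ]
[ 0.21  0.    0.23 -0.   -1.01 -0.  ]
[ 0.24  0.    0.2  -0.   -1.01 -0.  ]
[ 0.27  0.    0.17 -0.   -1.01 -0.  ]
[ 0.29  0.    0.13 -0.   -1.01 -0.  ]
[ 0.31  0.    0.08 -0.   -1.01 -0.  ]
- [0.4185 0.1491 0.2295]
0.025 [[281.6924 228.9425]]
0.04 [[282.0691 225.527 ]]
0.055 [[282.4517 222.054 ]]
```

View pics/t5.png

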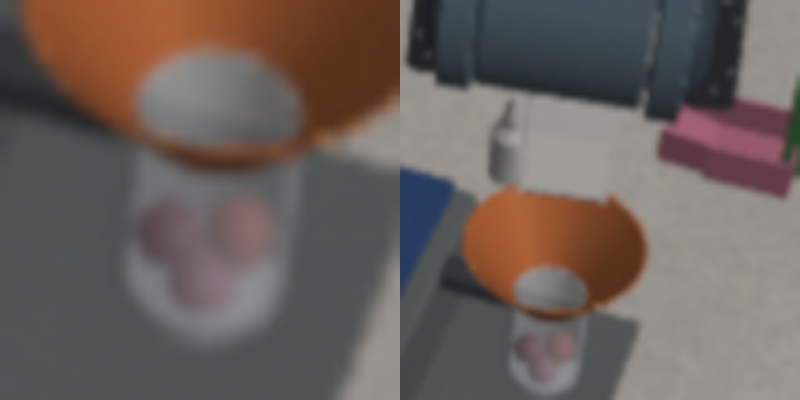

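Three beads show clearly in the tube; a fourth could be hidden behind them. I'll level the tray while it is still over the funnel and check inside it.

Request:
play_rows(
  moves=[
    [0.1,0,0.1,0,-1,0,-1],
    [0.12,0,0.1,0,-1,0,-1],
    [0.15,0,0.1,0,-1,0,-1],
    [0.15,0,0.05,0,-1,0,-1],
    [0.15,0,0,0,-1,0,-1],
    [0.15,0,-0.1,0,-0.8,0,-1],
    [0,0,0,0,0,0,-1],
  ],
)

```text
clock: 10.95
position: [0.4626, 0.1555, 0.2522]
eef_rot: [[-0.991, -0.137, -0.004], [-0.137, 0.991, -0.004], [0.004, -0.004, -1.0]]
wrist_force: [-0.4, -0.5, -1.6]
finger_gap: 0.167
```

```bash
python3 - <<'E'
from h import *
sp()
path((*pour(0,.06,.2),6))
S=env.grab_frame("scene");T=env.grab_frame("top")
hsv=cv2.cvtColor(S[205:245,262:302],cv2.COLOR_BGR2HSV);hsv[...,1]=np.clip(hsv[...,1].astype(int)*2.5,0,255);e=cv2.cvtColor(hsv,cv2.COLOR_HSV2BGR)
cv2.imwrite("pics/t6.png",np.hstack([cv2.resize(e,(400,400),interpolation=cv2.INTER_CUBIC),cv2.resize(S[130:230,250:350],(400,400),interpolation=cv2.INTER_CUBIC)]))
c0=S[205:245,262:302].astype(int)
print((c0[...,2]-c0[...,1])[12:36,10:32])
E
```

```text
spout [0.5586 0.1687 0.2223] tip 0.3297078049448306
t 10.95 pos [0.4626 0.1555 0.2522] j [ 0.0938 -0.1799  1.9076 -0.0039  1.4182 -1.6139] F [-0.3788 -0.475  -1.6339] gap 0.167
[ 0.15 -0.    0.08 -0.   -0.01 -0.  ]
[ 0.15 -0.    0.08 -0.   -0.01 -0.  ]
[ 0.15 -0.    0.08 -0.   -0.01 -0.  ]
[ 0.15 -0.    0.08 -0.   -0.01 -0.  ]
[ 0.15 -0.    0.08 -0.   -0.01 -0.  ]
[ 0.15 -0.    0.08 -0.   -0.01 -0.  ]
- [0.4185 0.1491 0.2295]
[[20 36 45 41 23  6  2  0 -1  0  0  0  0 -1  0  0  1  2  2 12 30 36]
 [-1  8 23 33 26 17 17 14  5  4  2  1  2  2  2  3  3  5  8 18 35 39]
 [-3 -2  1  8 12 23 29 27 19 18 18 20 22 24 24 23 25 29 32 37 35 28]
 [-4 -3 -2  0  2  8 14 22 28 31 34 33 36 36 36 35 36 37 34 28 17  4]
 [-4 -4 -2  0  0  1  4  7 13 19 22 23 25 26 25 22 17 11  9  5 -1 -4]
 [-3 -4 -2  0  0  0 -1  1  4  6  7  7  7  7  8  7  5  1  0 -1 -3 -4]
 [-3 -3 -2  0 -1  0  0  0  1  1  0  0  0  1  2  1  0  0 -1 -2 -3 -3]
 [-4 -4 -2  0  0  2  3  3  1  0  0  1  5  8 11  8  3  0  0 -2 -4 -4]
 [-4 -3 -2  0  3  6  9 10  7  3  2  7 14 21 23 20 12  2  0 -2 -3 -4]
 [-4 -3 -2  1  6 13 16 17 15 10  6 13 21 25 27 27
[... 286 characters left out ...]
-3 -4 -4]
 [-4 -3  0  0  1  3  7 11 14 17 18 18 17 15 15 11  5  1 -1 -3 -4 -4]
 [-4 -2  0  0  0  1  2  9 13 16 19 18 18 13  6  3  0 -1 -2 -3 -4 -4]
 [-4 -2 -1  0  1  0  2  8 13 16 18 18 17  9  1  0  0 -1 -2 -4 -4 -4]
 [-5 -2 -2  0 -1  0  2  6 11 15 16 17 14  6  0  0 -1 -1 -3 -4 -4 -4]
 [-4 -4 -3 -2 -1  0  0  3  7 11 13 13  7  3  0 -1  0 -1 -3 -4 -4 -4]
 [-3 -4 -4 -2 -1  0  0  1  2  4  5  5  2  0 -1 -1 -1 -2 -3 -4 -4 -4]
 [-5 -4 -4 -3 -3 -2 -1  0 -1  0  0 -1 -1 -1 -1 -2 -3 -3 -4 -4 -4 -5]
 [-4 -4 -4 -4 -4 -3 -2 -2 -1 -2  0 -1 -1 -2 -2 -3 -4 -4 -4 -4 -4 -4]
 [-4 -4 -5 -5 -4 -4 -4 -3 -2 -2 -2 -2 -3 -3 -4 -4 -5 -4 -5 -4 -4 -4]
 [-4 -4 -5 -4 -4 -4 -4 -4 -3 -4 -4 -4 -4 -4 -4 -4 -4 -4 -3 -4 -4 -4]]
```

View pics/t6.png

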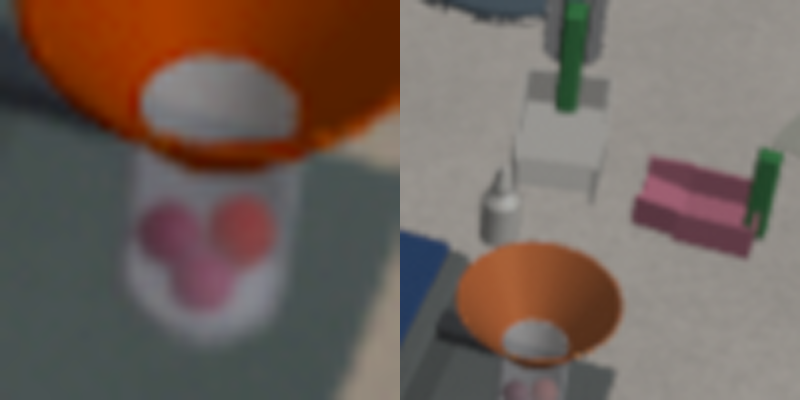

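The tray is empty. The tube shows two pink beads and one red; I need to find the second red, so I'll search both pictures for new red blobs.

```bash
python3 - <<'E'
from h import *
u=np.array([.574,.171]);cam=np.array([1.4173,.316]);f=(cam-u)/np.linalg.norm(cam-u);l=np.array([-f[1],f[0]])
def P(a,b,z):return px("scene",np.r_[u+f*a+l*b,z])[0]-[262,205]-[10,12]
print("triple",P(.0115,0,.025),P(-.006,.01,.025),P(-.006,-.01,.025))
print("2+2 front/back/up",P(.012,0,.025),P(-.012,0,.025),P(0,.012,.0356),P(0,-.012,.0356))
print("2+2 inv up front/back, low l/r",P(.012,0,.0356),P(-.012,0,.0356),P(0,.012,.025),P(0,-.012,.025))
S=env.grab_frame("scene");T=env.grab_frame("top");S0=cv2.imread("pics/scene0.png");T0=cv2.imread("pics/top0.png")
for n,a,b in(("scene",S,S0),("top",T,T0)):
    r=lambda i:(i[...,2].astype(int)-i[...,1])
    m=((r(a)>r(b)+15)&(r(a)>18)).astype(np.uint8)
    k,_,s,c=cv2.connectedComponentsWithStats(m)
    for i in range(1,k):
        if s[i,4]>=6:print(n,s[i],c[i])
cv2.imwrite("pics/full_s.png",S);cv2.imwrite("pics/full_t.png",T)
E
```

```text
triple [ 9.364 14.916] [13.2724 10.7949] [ 6.4547 10.0166]
2+2 front/back/up [ 9.3496 15.0462] [10.0304  8.879 ] [14.0883 10.0055] [5.8323 9.064 ]
2+2 inv up front/back, low l/r [ 9.6152 12.6409] [10.2959  6.469 ] [13.7985 12.412 ] [ 5.5907 11.473 ]
scene [ 96  28  16  17 107] [100.9065  36.5794]
scene [284 225   5   6  25] [286.08 227.44]
```

```bash
python3 - <<'E'
from h import *
for n in("scene","top"):
    a=cv2.imread(f"pics/full_{n[0]}.png").astype(int);b=cv2.imread(f"pics/{n}0.png").astype(int)
    r=lambda i:i[...,2]-i[...,1]; g=lambda i:i[...,1]-i[...,0]
    m=((r(a)-r(b)>8)&(r(a)>6)).astype(np.uint8)
    k,_,s,c=cv2.connectedComponentsWithStats(m)
    for i in range(1,k):
        if s[i,4]>=4:print(n,s[i],c[i],a[int(c[i][1]),int(c[i][0])])
a=cv2.imread("pics/full_s.png").astype(int)
print("G-B tube");print((a[...,1]-a[...,0])[217:241,272:294])
print("funnel R-G top img");t=cv2.imread("pics/full_t.png").astype(int);print((t[...,2])[160:200:2,196:240:2]);print((t[...,1])[160:200:2,196:240:2])
E
```

```text
scene [ 90   0  40  25 196] [107.4694   9.1939] [ 90 120 136]
scene [ 95  28  23  48 467] [107.0642  46.4154] [55 76 93]
scene [307 102   2   3   4] [307.75 103.25] [44 68 80]
scene [285 108  16   3  30] [291.1333 109.3333] [43 68 81]
scene [276 224  14  12 102] [282.7255 229.0196] [103  99 111]
G-B tube
[[ 8 17 23 21 12  2 -1 -1 -2 -2 -2 -1 -1 -1 -1  0  0  0  1  4 16 21]
 [ 0  3  9 15 14 10  9  5  2  1 -1 -1 -1  0  0  1  1  1  3  7 18 27]
 [ 0  0  1  2  4 14 21 14  9  7  5  7  9  9 10 10 11 12 14 18 18 17]
 [ 0  1  0  0  0  2  7 10 13 15 17 18 21 20 21 21 20 19 16 11  6  3]
 [ 0  0 -1 -1 -2 -1  0  3  5  9 11 11 12 13 12 11  7  4  3  2  0  1]
 [ 0  0 -1 -2 -3 -2 -2 -1  0  2  1  1  2  2  3  2  1 -1 -2 -1 -1  0]
 [ 0  0 -1 -1 -2 -2 -3 -2 -2 -2 -2 -2 -2 -1 -1 -1 -2 -2 -2 -1  0  0]
 [ 0  0 -1 -2 -3 -3 -3 -2 -2 -2 -2 -2 -2 -1 -1 -1 -1 -2 -2 -1  0  0]
 [ 0 -1 -1 -2 -3 -3 -5 -4 -4 -3 -2 -2 -2 -1 -1  0 -1 -2 -1 -1  0  1]
 [ 1  0 -1 -2 -3 -5 -6 -7 -6 -4 -2 -2 -1 -1 -1 -1 -1 -1 -1 -1  0  0]
 [ 0  0 -2 -3 -4 -5 -7 -7 -7 -6 -3 -2 -1 -1 -1 -1 -1 -2 -2 -1  0  1]
 [ 1  0 -1 -3 -4 -5 -6 -7 -7 -7 -4 
[... 3903 characters left out ...]
5  61  63  53  48  64  60  60
   52  32  34  32]
 [ 60  63  59  59  61  60  61  59  61  60  61  61  62  57  47  61  64  66
   57  30  28  22]
 [ 59  61  61  63  63  65  57  62  67  63  62  63  60  57  51  65  63  63
   55  41  33  21]
 [ 66  64  61  63  63  62  61  62  63  63  65  63  62  60  46  60  60  61
   56  40  33  28]
 [ 67  63  60  62  62  63  63  62  61  66  66  64  66  58  44  61  65  60
   60  34  35  27]
 [ 62  65  64  65  65  66  65  65  61  60  62  64  65  57  35  58  63  61
   61  34  32  21]
 [ 61  62  62  62  66  59  60  61  60  65  65  64  60  61  42  61  61  60
   63  41  37  26]
 [ 61  61  61  64  62  62  62  62  60  59  58  58  62  59  44  69  60  62
   61  36  36  29]]
```

I need an unobstructed top view, so I'll move the held tray aside, still in the air.

Request:
play_rows(
  moves=[
    [0.15,0.7,0,0,0,0.6,-1],
    [0.1,0.75,0,0,0,0.6,-1],
    [0,0.75,0,0,0,0.6,-1],
    [0,0.75,0,0,0,0.6,-1],
    [0,0.75,0,0,0,0.6,-1],
    [0,0.7,0,0,0,0.6,-1],
    [0,0,0,0,0,0,-1],
  ],
)

```text
clock: 12.02
position: [0.4741, 0.378, 0.2426]
eef_rot: [[-0.926, 0.376, -0.021], [0.376, 0.926, -0.011], [0.016, -0.018, -1.0]]
wrist_force: [-0.3, 0.0, -1.9]
finger_gap: 0.17
```

```bash
python3 - <<'E'
from h import *
plan([.4083,.3669,.2],yawR(156.5))
T=env.grab_frame("top");S=env.grab_frame("scene");cv2.imwrite("pics/full_t2.png",T);cv2.imwrite("pics/full_s2.png",S)
cv2.imwrite("pics/t7.png",np.vstack([np.hstack([cv2.resize(T[155:205,190:245],(440,400),interpolation=cv2.INTER_CUBIC),cv2.resize(S[205:245,262:302],(360,400),interpolation=cv2.INTER_CUBIC)]),cv2.resize(T[130:260,120:380],(400,200)).repeat(1,0) if 0 else np.hstack([cv2.resize(T[130:255,120:370],(400,200),interpolation=cv2.INTER_AREA),cv2.resize(S[130:255,150:400],(400,200),interpolation=cv2.INTER_AREA)])]))
E
```

```text
t 12.03 pos [0.4741 0.378  0.2426] j [ 0.4861  0.1307  1.6204  0.0004  1.4143 -0.699 ] F [-0.2908  0.0314 -1.9092] gap 0.16996066379417551
shift [ 1.1218 -0.6849  0.8827] turn [-0.1301 -0.1103  0.1745]
```

View pics/t7.png

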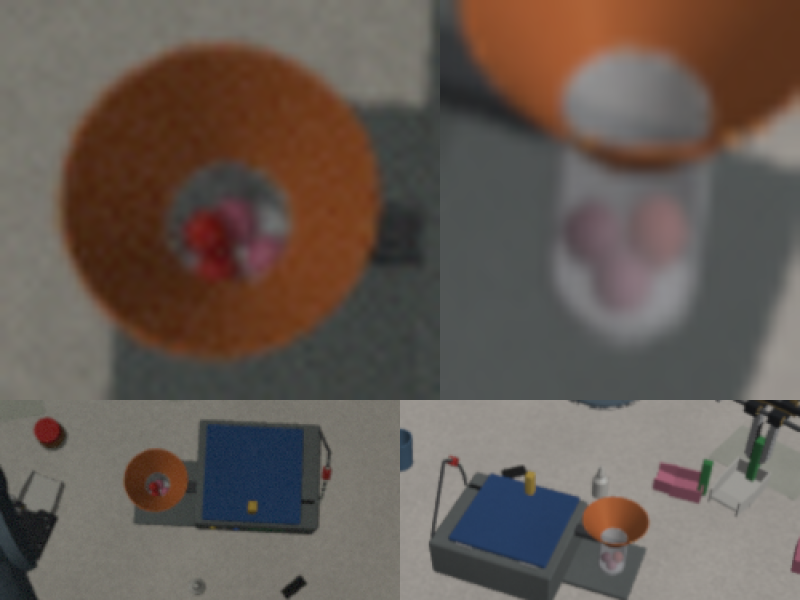

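The top view through the throat shows two red and two pink beads in the tube, so all four are in. Next I'll put the tray back where it was.

Request:
play_rows(
  moves=[
    [0.55,-0.35,0.5,-0.13,-0.11,0.17,-1],
    [0.5,-0.35,0.6,0,0,0,-1],
    [0,0,0.6,0,0,0,-1],
    [0,0,0.6,0,0,0,-1],
    [0,0,0.5,0,0,0,-1],
    [0,0,0.4,0,0,0,-1],
    [0,0,0,0,0,0,-1],
  ],
)

```text
clock: 13.0
position: [0.4107, 0.3567, 0.0793]
eef_rot: [[-0.915, 0.404, -0.001], [0.404, 0.915, -0.003], [-0.001, -0.003, -1.0]]
wrist_force: [0.0, 0.6, -0.6]
finger_gap: 0.17
```

```bash
python3 - <<'E'
from h import *
plan([.4083,.3669,.046],yawR(156.5))
E
```

```text
t 13.0 pos [0.4107 0.3567 0.0793] j [ 0.5077  0.1533  1.9138 -0.0023  1.0762 -0.6465] F [ 0.0032  0.618  -0.5515] gap 0.17018261317144326
shift [0.1263 0.1694 0.6654] turn [-0.0184  0.0039 -0.0389]
```

Request:
play_rows(
  moves=[
    [0.1,0.15,0.2,0,0,0,-1],
    [0,0,0.2,0,0,0,-1],
    [0,0,0.15,0,0,0,-1],
    [0,0,0.1,0,0,0,-1],
    [0,0,0.03,0,0,0,-1],
    [0,0,0,0,0,0,-1],
  ],
)

```text
clock: 13.75
position: [0.4114, 0.3669, 0.0469]
eef_rot: [[-0.915, 0.404, 0.004], [0.404, 0.915, -0.0], [-0.004, 0.001, -1.0]]
wrist_force: [0.1, 0.5, -2.0]
finger_gap: 0.167
```

Request:
play_rows(
  moves=[
    [0,0,0.04,0,0,0,-1],
    [0,0,0.02,0,0,0,-1],
    [0,0,0,0,0,0,-1],
  ],
)

```text
clock: 14.12
position: [0.4122, 0.3676, 0.0469]
eef_rot: [[-0.915, 0.404, 0.005], [0.404, 0.915, 0.0], [-0.004, 0.002, -1.0]]
wrist_force: [-0.2, 0.4, -2.3]
finger_gap: 0.172
```

Request:
play_rows(
  moves=[
    [0,0,0.1,0,0,0,-1],
    [0,0,0,0,0,0,-1],
  ],
)

```text
clock: 14.38
position: [0.4132, 0.3684, 0.0471]
eef_rot: [[-0.915, 0.403, 0.005], [0.403, 0.915, -0.001], [-0.005, 0.001, -1.0]]
wrist_force: [0.1, -0.4, -1.2]
finger_gap: 0.168
```

Request:
play_rows(
  moves=[
    [0,0,0.2,0,0,0,-1],
  ],
)

```text
clock: 14.5
position: [0.4153, 0.3687, 0.0434]
eef_rot: [[-0.916, 0.401, 0.006], [0.401, 0.916, -0.003], [-0.007, -0.001, -1.0]]
wrist_force: [-18.8, -19.2, 59.2]
finger_gap: 0.17
```

```bash
python3 - <<'E'
from h import *
plan([.4083,.3669,.046],yawR(156.5))
E
```

```text
t 14.5 pos [0.4153 0.3687 0.0434] j [ 0.5248  0.2325  1.899  -0.0069  1.0069 -0.6293] F [-18.7773 -19.2266  59.1905] gap 0.16969538826622904
shift [ 0.113  -0.0884 -0.0525] turn [-0.0066  0.0468 -0.0202]
```

The tray is down and I'm pressing too hard. I'll relieve the force and open.

Request:
play_rows(
  moves=[
    [0,0,-0.03,0,0,0,-1],
    [0,0,0,0,0,0,-1],
    [0,0,0,0,0,0,-0.4],
    [0,0,0,0,0,0,0.1],
    [0,0,0,0,0,0,0.1],
    [0,0,0,0,0,0,0.1],
  ],
)

```text
clock: 15.25
position: [0.4152, 0.3684, 0.0435]
eef_rot: [[-0.916, 0.402, 0.005], [0.402, 0.916, -0.003], [-0.006, -0.001, -1.0]]
wrist_force: [-0.4, 0.3, 0.6]
finger_gap: 0.54
```

```bash
python3 - <<'E'
from h import *
plan([.4083,.3669,.2],yawR(156.5))
E
```

```text
t 15.25 pos [0.4152 0.3684 0.0435] j [ 0.5244  0.232   1.8994 -0.0067  1.0071 -0.6295] F [-0.3552  0.3251  0.6032] gap 0.53966425132708
shift [ 0.0945 -0.0864 -3.1305] turn [-0.0067  0.0458 -0.0225]
```

Request:
play_rows(
  moves=[
    [0,0,-0.3,0,0,0,0.1],
    [0,0,-0.7,0,0,0,0.1],
    [0,0,-0.9,0,0,0,0.1],
    [0,0,-0.9,0,0,0,0.1],
    [0,-0.5,-0.8,0,0,-0.5,0.3],
    [-0.2,-1,0,0,0,-0.6,0.3],
    [-0.2,-1,0,0,0,-0.6,0.3],
    [-0.2,-1,0,0,0,-0.6,0.3],
  ],
)

```text
clock: 16.25
position: [0.3961, 0.1922, 0.2392]
eef_rot: [[-0.997, 0.075, 0.017], [0.075, 0.997, -0.0], [-0.017, 0.001, -1.0]]
wrist_force: [0.4, 1.0, -0.5]
finger_gap: 0.651
```

```bash
python3 - <<'E'
from h import *
path(([.526,.001,.20],yawR(177),5))
S=env.grab_frame("scene");T=env.grab_frame("top");cv2.imwrite("pics/s3.png",S);cv2.imwrite("pics/tp3.png",T)
for n,im,bx in(("top",T,(130,200,190,250)),("scene",S,(345,180,375,250))):
    for a,c,bb,_ in blobs(im,(50,80,30),(85,255,200),bx)[0]:print(n,a,c,bb)
R=np.array([[.9986,.0523],[-.0523,.9986]])
E
```

```text
t 16.25 pos [0.3961 0.1922 0.2392] j [ 0.1954 -0.3159  2.0418 -0.0035  1.3992 -1.2998] F [ 0.3815  1.0274 -0.4777] gap 0.651
[-0.57 -0.72  0.17  0.    0.02 -0.03]
[-0.57 -0.73  0.16  0.    0.02 -0.03]
[-0.57 -0.73  0.16  0.    0.02 -0.03]
[-0.56 -0.73  0.16  0.    0.02 -0.03]
[-0.56 -0.73  0.16  0.    0.02 -0.03]
- [0.526 0.001 0.2  ]
top 28 [148.5357 237.3571] [146 234   6   7]
scene 112 [358.4196 201.9821] [354 191  10  23]
```

Request:
play_rows(
  moves=[
    [-0.57,-0.75,0.05,0,0,0,0.4],
    [-0.57,-0.75,0.05,0,0,0,0.4],
    [-0.57,-0.75,0.1,0,0,0,0.4],
    [-0.55,-0.75,0.2,0,0,0,0.4],
    [-0.55,-0.75,0.3,0,0,0,0.4],
    [0,0,0.1,0,0,0,0.4],
  ],
)

```text
clock: 17.1
position: [0.5281, -0.0108, 0.2076]
eef_rot: [[-0.996, 0.083, 0.029], [0.083, 0.997, 0.001], [-0.028, 0.003, -1.0]]
wrist_force: [0.3, 1.4, -0.7]
finger_gap: 0.699
```

```bash
python3 - <<'E'
from h import *
path(([.526,.0005,.105],yawR(177),4))
E
```

```text
t 17.1 pos [ 0.5281 -0.0108  0.2076] j [-0.2395 -0.0639  1.8848  0.0081  1.2933 -1.7294] F [ 0.2576  1.4261 -0.6859] gap 0.699
[ 0.03  0.05  0.51  0.01  0.05 -0.05]
[ 0.03  0.05  0.51  0.01  0.05 -0.05]
[ 0.02  0.05  0.51  0.01  0.05 -0.05]
[ 0.02  0.06  0.51  0.01  0.05 -0.05]
- [0.526  0.0005 0.105 ]
```

Request:
play_rows(
  moves=[
    [0.05,0.22,0.4,0.03,0.2,-0.2,0.4],
    [0,0,0.5,0,0,0,0.4],
    [0,0,0.5,0,0,0,0.4],
    [0,0,0.3,0,0,0,0.4],
    [0,0,0.15,0,0,0,0.4],
    [0,0,0,0,0,0,0.4],
  ],
)

```text
clock: 17.85
position: [0.5283, 0.0069, 0.1167]
eef_rot: [[-0.999, 0.05, 0.005], [0.05, 0.999, -0.0], [-0.005, 0.0, -1.0]]
wrist_force: [-0.4, -0.5, 0.0]
finger_gap: 0.7
```

```bash
python3 - <<'E'
from h import *
path(([.526,.0005,.105],yawR(177),1))
E
```

```text
t 17.85 pos [0.5283 0.0069 0.1167] j [-0.2021  0.0582  1.9397  0.001   1.1386 -1.7229] F [-0.4232 -0.4856  0.0005] gap 0.7
[ 0.04 -0.13  0.23  0.    0.04  0.01]
- [0.526  0.0005 0.105 ]
```

Request:
play_rows(
  moves=[
    [0.04,-0.13,0.22,0,0,0,0.4],
    [0,0,0,0,0,0,-1],
    [0,0,0,0,0,0,-1],
    [0,0,0,0,0,0,-1],
    [0,0,0,0,0,0,-1],
    [0,0,0,0,0,0,-1],
  ],
  force=45,
)

```text
clock: 18.6
position: [0.5275, -0.0005, 0.1074]
eef_rot: [[-0.999, 0.051, 0.009], [0.051, 0.999, -0.001], [-0.009, -0.001, -1.0]]
wrist_force: [-0.5, 0.0, -0.4]
finger_gap: 0.201
```

```bash
cat >> h.py <<'E'
RY=np.array([[.9986,.0523,0],[-.0523,.9986,0],[0,0,1]]);HG=np.array([.682,-.0099,.088])
def lift(*angs):
    """ideal rows from now: TCP follows the cover from the present grasp through angs (deg)"""
    s=env.observe();A=np.array(s["eef_rot"]);q=np.array(s["position"])
    ax=RY[:,1]; w=[]
    for k in range(len(angs)-1):
        Q=Ro.from_rotvec(ax*np.radians(angs[k+1]-angs[k])).as_matrix()
        g=q; q2=HG+Q@(g-HG);A2=Q@A
        print(np.round(np.r_[A.T@(q2-q)/.05,Ro.from_matrix(A.T@A2).as_rotvec(degrees=True)/8],2),q2);q,A=q2,A2
E
python3 - <<'E'
from h import *
path(([.526,.0005,.105],yawR(177),1))
lift(0,5,10,15,20,25,30,35,39)
E
```

```text
t 18.6 pos [ 0.5275 -0.0005  0.1074] j [-0.2166  0.0667  1.9498  0.0011  1.1157 -1.7367] F [-0.5006  0.0316 -0.4104] gap 0.201
[ 0.03  0.02  0.05 -0.    0.07  0.01]
- [0.526  0.0005 0.105 ]
[-0.05 -0.   -0.27 -0.    0.62 -0.  ] [ 0.5298 -0.0006  0.1208]
[-0.05 -0.   -0.27 -0.    0.62 -0.  ] [ 0.5333 -0.0008  0.134 ]
[-0.05 -0.   -0.27 -0.    0.62 -0.  ] [ 0.5378 -0.001   0.1468]
[-0.05 -0.   -0.27 -0.    0.62 -0.  ] [ 0.5435 -0.0013  0.1592]
[-0.05 -0.   -0.27 -0.    0.62 -0.  ] [ 0.5502 -0.0017  0.171 ]
[-0.05 -0.   -0.27 -0.    0.62 -0.  ] [ 0.5579 -0.0021  0.1822]
[-0.05 -0.   -0.27 -0.    0.62 -0.  ] [ 0.5666 -0.0025  0.1927]
[-0.04 -0.   -0.21 -0.    0.5  -0.  ] [ 0.5742 -0.0029  0.2005]
```

Request:
play_rows(
  moves=[
    [0,0,0,0,0,0,-1],
    [0,0,0,0,0,0,-1],
  ],
)

```text
clock: 18.85
position: [0.5275, -0.0016, 0.1074]
eef_rot: [[-0.999, 0.051, 0.009], [0.051, 0.999, -0.003], [-0.009, -0.002, -1.0]]
wrist_force: [-0.5, 0.7, -0.7]
finger_gap: 0.167
```

Gripped (16 mm). Starting the lift along the hinge arc.

Request:
play_rows(
  moves=[
    [-0.03,0,-0.17,0,0.35,0,-1],
    [-0.04,0,-0.22,0,0.5,0,-1],
    [-0.05,0,-0.27,0,0.62,0,-1],
    [-0.05,0,-0.27,0,0.62,0,-1],
    [-0.05,0,-0.27,0,0.62,0,-1],
    [0,0,0,0,0,0,-1],
  ],
)

```text
clock: 19.6
position: [0.5456, -0.0025, 0.1637]
eef_rot: [[-0.927, 0.051, -0.373], [0.048, 0.999, 0.017], [0.373, -0.002, -0.928]]
wrist_force: [-5.8, -1.7, 0.4]
finger_gap: 0.166
```

```bash
cat >> h.py <<'E'
def ang():
    s=env.observe();A=np.array(s["eef_rot"]);q=np.array(s["position"])
    v=RY.T@(q-.019*A[:,2]-HG);r=np.hypot(v[0],v[2])
    print("grasp in hinge axes",v,"r",r,"angle from handle point",np.degrees(np.arctan2(v[2],-v[0])-np.arctan2(.036,.155)),"r0",np.hypot(.155,.036),"tool tilt",np.degrees(np.arccos(-A[2,2])),"F",np.array(s["wrist_force"]),"gap",s["finger_gap"])
E
python3 - <<'E'
from h import *
ang();lift(20,25,30,35,39)
E
```

```text
grasp in hinge axes [-0.1295  0.0003  0.0934] r 0.15963879894812139 angle from handle point 22.71908213911283 r0 0.15912573644762812 tool tilt 21.90980068058988 F [-5.84   -1.6644  0.3802] gap 0.166200453161848
[-0.05 -0.   -0.27 -0.    0.62 -0.  ] [ 0.5527 -0.0028  0.1754]
[-0.05 -0.   -0.27 -0.    0.62 -0.  ] [ 0.5608 -0.0033  0.1863]
[-0.05 -0.   -0.27 -0.    0.62 -0.  ] [ 0.5698 -0.0037  0.1965]
[-0.03 -0.   -0.22 -0.    0.5  -0.  ] [ 0.5777 -0.0041  0.2041]
```

Request:
play_rows(
  moves=[
    [-0.05,0,-0.27,0,0.62,0,-1],
    [-0.05,0,-0.27,0,0.62,0,-1],
    [-0.04,0,-0.2,0,0.5,0,-1],
    [0,0,0,0,0,0,-1],
  ],
)

```text
clock: 20.1
position: [0.5653, -0.0034, 0.1928]
eef_rot: [[-0.801, 0.051, -0.596], [0.042, 0.999, 0.029], [0.597, -0.002, -0.802]]
wrist_force: [-5.2, -0.6, 0.9]
finger_gap: 0.17
```

```bash
python3 - <<'E'
from h import *
ang()
S=env.grab_frame("scene");T=env.grab_frame("top");cv2.imwrite("pics/s4.png",S);cv2.imwrite("pics/tp4.png",T)
for a in(30,33,36,39,42):
    t=np.radians(a);X=HG+RY@[-.135*np.cos(t)+.006*np.sin(t),-.114,.135*np.sin(t)+.006*np.cos(t)];print(a,px("scene",X),px("top",X))
cv2.imwrite("pics/t8.png",np.vstack([np.hstack([cv2.resize(S[150:190,165:205],(400,400),interpolation=cv2.INTER_CUBIC),cv2.resize(T[160:200,295:335],(400,400),interpolation=cv2.INTER_CUBIC)]),np.hstack([S[130:260,150:400].repeat(1,0)]*1+[T[130:260,150:400]]+[np.zeros((130,300,3),np.uint8)])]))
E
```

```text
grasp in hinge axes [-0.1056  0.0004  0.12  ] r 0.15984582161420746 angle from handle point 35.59941752135932 r0 0.15912573644762812 tool tilt 36.63070604507654 F [-5.153  -0.5591  0.8761] gap 0.17007352253259528
30 [[187.9971 170.252 ]] [[319.8332 181.4606]]
33 [[187.2253 169.5608]] [[320.184  179.6539]]
36 [[186.4037 168.9851]] [[320.5292 177.7399]]
39 [[185.5335 168.5284]] [[320.8677 175.724 ]]
42 [[184.6162 168.1938]] [[321.1982 173.612 ]]
```

View pics/t8.png

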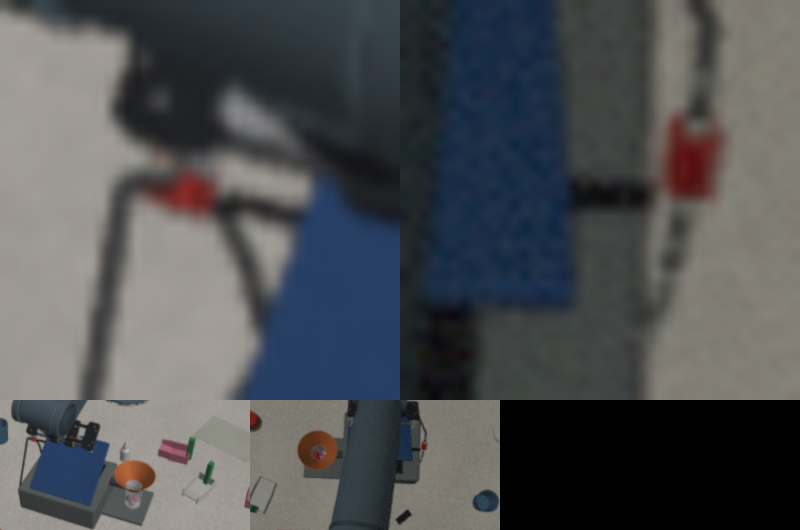

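The cover is up, with the pointer just below the red clip in both views (top: pointer row ≈179, clip ≈175.5). I'll measure this numerically.

```bash
python3 - <<'E'
from h import *
T=cv2.imread("pics/tp4.png").astype(float);g=T.sum(2)
for c in range(313,320):
    col=g[173:186,c];w=np.clip(np.median(col)-15-col,0,None);print(c,(w*np.arange(173,186)).sum()/max(w.sum(),1),w.sum())
m=(T[...,2]-T[...,1]>40);m[:160]=0;m[195:]=0;m[:,:318]=0;m[:,335:]=0
p=np.argwhere(m);print("clip",p.mean(0)[::-1],p.min(0),p.max(0),len(p))
E
```

```text
313 179.00931677018633 322.0
314 178.97106109324758 311.0
315 179.1512027491409 291.0
316 179.02341137123747 299.0
317 179.08467741935485 248.0
318 179.0968992248062 258.0
319 179.12156862745098 255.0
clip [323.4583 175.5   ] [172 322] [178 326] 24
```

Request:
play_rows(
  moves=[
    [-0.03,0,-0.15,0,0.35,0,-1],
    [-0.02,0,-0.13,0,0.3,0,-1],
    [0,0,0,0,0,0,-1],
    [0,0,0,0,0,0,-1],
  ],
)

```text
clock: 20.7
position: [0.5731, -0.0038, 0.2016]
eef_rot: [[-0.741, 0.051, -0.669], [0.039, 0.999, 0.033], [0.67, -0.002, -0.742]]
wrist_force: [-5.6, -1.5, -0.0]
finger_gap: 0.171
```

```bash
cat > m.py <<'E'
from h import *
ang()
T=env.grab_frame("top").astype(float);g=T.sum(2);S=env.grab_frame("scene");cv2.imwrite("pics/s5.png",S);cv2.imwrite("pics/tp5.png",T)
r=[]
for c in range(312,319):
    col=g[168:186,c];w=np.clip(np.median(col)-15-col,0,None);r.append((w*np.arange(168,186)).sum()/max(w.sum(),1))
print("pointer rows",np.array(r))
m=(T[...,2]-T[...,1]>40);m[:160]=0;m[195:]=0;m[:,:318]=0;m[:,335:]=0;print("clip",np.argwhere(m).mean(0)[::-1])
s=env.observe();print(s["clock"],np.array(s["position"]),np.abs(s["dq"]).max())
E
python3 m.py
```

```text
grasp in hinge axes [-0.0963  0.0004  0.1277] r 0.15992156977466113 angle from handle point 39.88781225877328 r0 0.15912573644762812 tool tilt 42.085056763416056 F [-5.5557 -1.4661 -0.0019] gap 0.1711391729301713
pointer rows [175.9818 176.0333 175.9483 176.1158 176.1404 176.1905 176.2912]
clip [323.36 175.52]
20.8 [ 0.573  -0.0038  0.2015] 0.0014161907994344562[ WARN:0@1.385] global loadsave.cpp:1063 imwrite_ Unsupported depth image for selected encoder is fallbacked to CV_8U.
```

The pointer is within about 1 px (≈3.5 mm) of the clip centre by image, and kinematics puts it within +0.6°. The arm is still and the handle gripped. One last numeric check, then hand in.

```bash
python3 - <<'E'
from h import *
T=cv2.imread("pics/tp5.png");S=cv2.imread("pics/s5.png")
for n,im,bx in(("top",T,(130,200,190,250)),("scene",S,(345,180,375,250))):
    for a,c,bb,_ in blobs(im,(50,80,30),(85,255,200),bx)[0]:print("post",n,a,c)
d=T[172:200,205:230].astype(int);m=(d[...,2]-d[...,1]>45)&(d[...,1]-d[...,0]<15);print("bead-coloured px in throat",m.sum())
b=cv2.imread("pics/top0.png");
for nm,(x0,y0,x1,y1) in dict(jar=(138,138,162,162),dropper=(235,238,253,256),eraser=(292,236,316,258),dish=(388,148,420,176),cup=(370,216,402,246)).items():
    print(nm,np.abs(T[y0:y1,x0:x1].astype(int)-b[y0:y1,x0:x1]).mean().round(1))
ang(); print(env.job_done()); 
E
```

```text
post top 51 [150.5686 237.7451]
post scene 112 [358.4196 201.9821]
bead-coloured px in throat 53
jar 8.0
dropper 46.0
eraser 9.5
dish 10.8
cup 8.3
grasp in hinge axes [-0.0964  0.0004  0.1276] r 0.1599128385645414 angle from handle point 39.839243165971524 r0 0.15912573644762812 tool tilt 42.08420781610285 F [-5.0938 -1.1489  0.2485] gap 0.16629289744531703
the job is handed in; nothing more can be done
None
```

The job is done and handed in at about 21 s of the 67 s allowed; the hand-in gave no verdict. I gripped the white tray by its post, tipped it over the funnel and set it back near its start. Then I lifted the blue cover by its handle and kept hold of it.

**Last checks**
- **Beads:** the scene camera showed only three in the tube. The top view through the throat showed all four, two red and two pink, and no beads turned up elsewhere.
- **Tray:** it is upright and let go. The post is within about 5 mm of its first position in both views. I pressed it down with about 59 N at the wrist for one row, below the 120 N limit, and eased off at once. That is over the 40 N limit if it also counts presses through the gripped tray; I couldn't tell.
- **Cover:** it is still, with the handle gripped. The two pointer checks disagree slightly: the picture puts it about 1.5° below the clip's centre (about 3.5 mm), while the arm pose puts it about 0.6° above. Both are within 10 mm.
- **Other things:** the jar, eraser, dish and cup patches in the top view match the first picture. The dropper patch does not match (difference 46, against 8 to 11 for the others). I think that is the arm blocking the top view, because the dropper was still in its place in the last scene picture I viewed, taken with the cover nearly fully raised.

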